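One click more on the fish feeder

ROBOT

A 6-joint arm with a two-finger parallel gripper is mounted at the origin on the work surface. World frame = base frame: x ahead of the robot, y to its left, z up, the work surface at z = 0. Lengths are in m, angles in rad, forces in N, time in s.
With the tool pointing down it reaches from about 0.4 to 0.825 m from the base axis. Payload 7 kg.
Tool frame: the origin (TCP) lies on the centre line of the jaws, within the pads' length; the fingertips stand 22 mm ahead of it and the grasp point (between the pads) lies 3 mm ahead of it (arm.tcp_to_tips is the distance from the TCP to the fingertips, in m); z points along the fingers, y is the line along which they close (so a half turn about z gives the same grasp; the last joint's range is limited). The gripper opens to 88 mm and grips with 3 to 60 N. Pads are 19 mm wide; open, the fingers measure 130 mm over their backs; the gripper's body (78 mm by 193 mm) begins 47 mm behind the grasp point.
Start: joints at [-0.933, 0.359, 0.012, 0, -1.224, -0.288], TCP at [0.231, -0.634, 0.249] pointing down, gripper open.
Joint ranges: [-3.07, 3.07], [-1.43, 2.12], [-1.02, 1.25], [-3.03, 1.67], [-3.05, -0], [-3.03, 3.03]. Speed limits (rad/s): [2.39, 2.39, 3.01, 3.14, 3.14, 3.14].

INTERFACE

Orientations are given as [roll, pitch, yaw] about the fixed x, y, z axes, in that order (R = Rz(yaw) Ry(pitch) Rx(roll)).
In Python, from station import arm gives the robot as it stands.
- The arm moves only by the tool jog_arm, never from a script. Its argument "targets" is a list of rows, each an object of numbers: "dx", "dy", "dz": the shift along the tool's x, y, z in mm; "rx", "ry", "rz": the turn, a rotation vector about the tool's x, y, z in rad; "gripper": the closure, from 0 (fully open) to 1 (shut). In form: [{"dx": .., "dy": .., "dz": .., "rx": .., "ry": .., "rz": .., "gripper": ..}, ...]. A call has exactly 8 rows; each row is the pose to reach, as a shift and turn from the pose commanded when the call began, along the tool's axes at that moment; what a row does not reach only later rows make up. A row lasts 1/12 s, in which the tool goes at most 41.7 mm and 7.16 degrees, less where a joint would pass 70% of its speed; a pose out of reach is approached as far as the arm can. A call with a gripper value outside its range is refused whole. The fingers move at their own pace and stop on an object; "force" is the grip in N (left out, the last holds). Time passes only in rows, so rows that repeat a pose let the fingers close, or fill a call up. It gives the time, the measured TCP pose, the force, the opening and the grip force at its end, in the units of the state.
- arm.get_state(): the state, without advancing time (a new reading comes with each control period).
- arm.grab_frame(name): name is "scene" or "top"; returns a dict with "frame" (480x640x3 uint8, red, green, blue), "z_map" (480x640 float32, m along the optical axis (not along the pixel's ray), 0 where there is no reading), "fx", "fy", "cx", "cy" (pixels), "view" (4x4, takes a point from world to camera coordinates). Camera axes: x right, y down, z forward; pixel columns grow to the right and rows downward; lengths in m; the calibration is good to about 2 mm. A picture is of the moment at which its call begins.
- arm.job_done(): hands the job in; it is judged then, once.
The state is a dict: "t": time; "q": joint angles; "qd": joint speeds; "joint_efforts": joint torques, N m; "eef_pos": TCP position; "ee_rot": TCP orientation; "force": force on the tool from outside, world axes, zero at the start; "moment": the same for the moment, N m; "width": finger opening in m; "gripper_force": force on a finger pad.
Only numpy, scipy, OpenCV 4.12 (cv2) and the standard library are available. Lean on these libraries where they do the work, as an engineer would, in place of code of your own. Each camera call takes 0.05 s, during which the arm holds its last target. There are 200 camera calls.

TASK

With a fingertip turn the knurled dial on top of the automatic fish feeder one click clockwise, so that its line rests at the two pips, and let go of it. Then press the feeder's round push button fully down and release it, so that the new portion is taken over. Lift nothing, leave the feeder where it stands and do not disturb the things around it.

Things in the scene. Friction and masses are not known exactly. Their poses are not given: they have to be found in the camera images.
- feeder: automatic fish feeder: grey plastic box 130 (x) x 200 (y) x 60 mm high on rubber feet, about 1.3 kg, loose on the ledge (pushed sideways with over 6 N it may slide). Origin: centre of its underside, z up. On its flat top (60 mm): black dial, axis at x 0, y +42 mm; black push button at x -28, y -68 mm; small flat dark display at x 34, y -68 mm.
- dial_top (a point): centre of the dial's flat top, 92 mm above the ledge; turns with the dial. Black knurled disc, diameter 92 mm (too wide to grip), knurled side 20 mm high, thin white painted line on top from centre to rim. It sits on a soft spring: pressed, it sinks up to 4 mm (2 N to start, 7 N at 4 mm) and still turns. Fingertip friction turns it: 5 N down, 28 mm off the axis, is enough.
- dial (a joint): dial angle in rad, growing clockwise from above. Three click positions: 0 (line at one white pip on the box, 0.7 rad anticlockwise of the feeder's +x), 0.7 (two pips, line along the feeder's +x), 1.4 (three pips); stops at -0.12 and 1.52. Starts at one pip. Turning takes up to about 0.05 N m; let go anywhere between 0.35 and 1.05 it springs to 0.7.
- feed_btn_top (a point): centre of the top of the push button's cap, a black disc 26 mm in diameter 78 mm above the ledge, in a grey housing 42 mm in diameter and 12 mm high on the feeder's top; pressed straight down.
- feed_btn (a joint): travel of the push button: 0 released, 0.006 m fully down (about 5 N); it springs back.
- scoop: white plastic measuring scoop lying in front of the feeder (nearer the robot), 30 mm high, 150 mm long along its y; origin on the ledge under its middle. Leave alone.
- jar: clear glass jar with a steel press-button lid, 88 mm in diameter, 114 mm high, beside the feeder on its +y side; origin: centre of its underside. Leave alone.
- temple: red resin ornament shaped like a small temple, 74 x 86 x 108 mm high, beside the feeder on its -y side; origin: centre of its underside. Leave alone.
- tong: stainless steel feeding tong lying behind the feeder, 180 mm long along its y, 10 mm high; origin on the ledge near its middle. Leave alone.
Mind the look-alikes: they are no part of the job. Leave any pink or yellow look-alike of the feeder alone.

How it is judged:
On the way, in this order (a step that is already met when the one before it is completed fails the run):
1. the dial rests at the two pips, let go, the button not pressed (value of joint dial between 0.58 and 0.82 rad and contact force between the fingers and dial below 0.05 N and value of joint feed_btn below 0.002 m), for 0.2 s.
2. the button is pressed fully down with the dial at the two pips (value of joint dial between 0.58 and 0.82 rad and value of joint feed_btn above 0.0045 m), for 0.02 s.
At the end, for the whole second after the job is handed in: The dial rests within 0.12 rad of 0.7 (two pips), the button is back up (under 1.5 mm), the feeder stands level within 25 mm of where it was, and every bystander lies within 20 mm of where it was (value of joint dial between 0.58 and 0.82 rad and value of joint feed_btn below 0.0015 m and distance of feeder from where it was at the start of the episode below 0.025 m and angle between feeder's own z axis and vertical below 0.05 rad and distance of each of tong, temple, scoop, jar from where it was at the start of the episode below 0.02 m); the robot touches nothing.
It fails at once if the button is pressed while the dial is not yet at the two pips (value of joint feed_btn above 0.003 m and not (value of joint dial between 0.58 and 0.82 rad)).
It fails at once if the feeder is lifted, tipped or pushed away (height (world z) of feeder above 0.008 m or angle between feeder's own z axis and vertical above 0.12 rad or distance of feeder from where it was at the start of the episode above 0.025 m).
It fails at once if a bystander is moved, lifted or knocked over (distance of any of tong, temple, scoop, jar from where it was at the start of the episode above 0.02 m or angle between any of tong, temple, scoop, jar's own z axis and vertical above 0.3 rad).
It also fails if it takes over 38 s, if anything falls off the work surface, if the arm or the gripper's body presses on something with over 40 N, if the wrist force passes 120 N, or if a joint passes its speed limit or range.

## Working session

There is one attempt and no reset: what is moved stays moved. The work goes in short steps, Python scripts to look and compute and a tool call to move; the robot and the scene stay as the last step left them, time stands still between calls to the robot, and variables do not carry over. Pictures are saved under pics/ and viewed, at most 10 in all, crops included, and the job is handed in when it is done.

Besides the shell and the picture viewer there is one more tool, called after "Call:" by a JSON object that holds its "name" and its "arguments". jog_arm: Moves the arm, as the interface text tells. Its arguments: {"type":"object","properties":{"targets":{"type":"array","items":{"type":"object","properties":{"dx":{"type":"number"},"dy":{"type":"number"},"dz":{"type":"number"},"rx":{"type":"number"},"ry":{"type":"number"},"rz":{"type":"number"},"gripper":{"type":"number"}}}},"force":{"type":"number"}},"required":["targets"]}

```bash
ls; mkdir -p pics; python3 - <<'E'
from station import arm
import cv2,numpy as np
for n in("top","scene"):
    f=arm.grab_frame(n); cv2.imwrite(f"pics/{n}0.png",f["frame"][:,:,::-1]); np.savez(f"{n}0.npz",**f)
    print(n,f["fx"],f["cx"],f["cy"],np.linalg.inv(f["view"]).round(3).tolist())
s=arm.get_state();print(s)
E
```

```text
pics
top 569.2943985521323 313.2909149554831 243.19738602215136 [[0.023, -0.985, 0.17, 0.194], [-0.999, -0.027, -0.021, -0.041], [0.025, -0.169, -0.985, 1.513], [0.0, 0.0, 0.0, 1.0]]
scene 444.24908494699775 320.4205048988555 231.68222857833788 [[-0.106, 0.574, -0.812, 1.309], [0.994, 0.056, -0.09, 0.039], [-0.007, -0.817, -0.577, 0.69], [0.0, 0.0, 0.0, 1.0]]
{'t': 0.1, 'q': array([-9.32883151e-01,  3.59314166e-01,  1.11704971e-02, -3.03368968e-04,
       -1.22410702e+00, -2.88108151e-01]), 'qd': array([-0.00031941, -0.0032699 ,  0.00233134,  0.00119798, -0.00168396,
       -0.00082217]), 'joint_efforts': array([-1.37610648e-03, -5.84162450e+01,  2.93753779e+01,  7.01560378e+00,
        1.02209425e-02, -5.74838327e-05]), 'eef_pos': array([ 0.23117864, -0.63375423,  0.24772671]), 'ee_rot': array([ 3.14011719e+00, -1.39829223e-04, -2.79189081e+00]), 'force': array([ 0.68360335, -0.38896659,  0.16379347]), 'moment': array([-0.01044033,  0.01042742,  0.01486732]), 'gripper_force': 0.0, 'width': 0.08738281139110911}
```

View pics/top0.png

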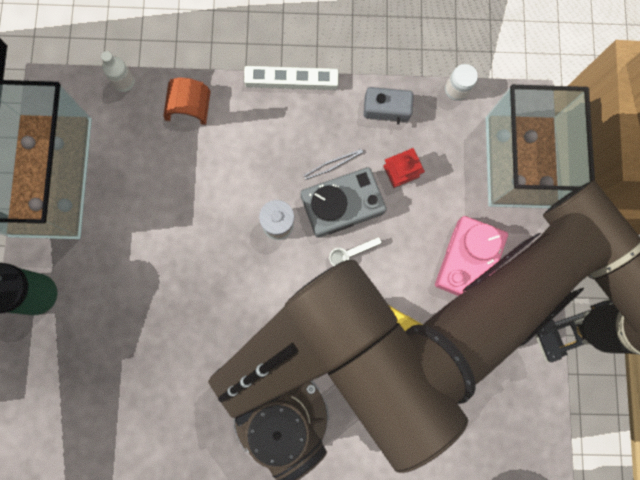

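View pics/scene0.png

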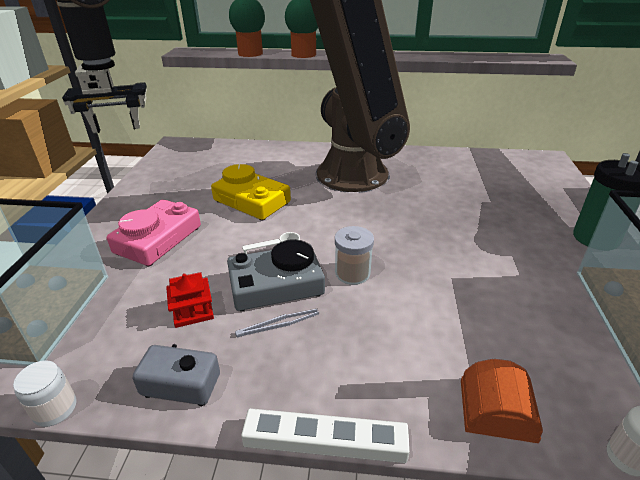

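The feeder candidates in the top view are the grey box with the black dial (343,202), the pink one (471,255), the yellow one (403,318, mostly hidden by the arm) and a small grey box (388,103). Only the one at (343,202) has a grey body, black dial, black button and dark display, and it sits between the jar (277,218), temple (404,167), scoop and tong. I'll confirm it in an enlarged crop and measure.

```bash
cat > h.py <<'E'
import numpy as np,cv2
def ray(f,u,v,z):
    M=np.linalg.inv(f["view"]);d=M[:3,:3]@np.array([(u-f["cx"])/f["fx"],(v-f["cy"])/f["fy"],1]);c=M[:3,3]
    return c+d*(z-c[2])/d[2]
E
python3 - <<'E'
from h import *
f=dict(np.load("top0.npz"));im=f["frame"]
x0,y0=290,140
c=cv2.resize(im[y0:y0+115,x0:x0+150],None,fx=5,fy=5,interpolation=cv2.INTER_CUBIC);cv2.imwrite("pics/crop.png",c[:,:,::-1])
g=im[y0:y0+115,x0:x0+150].max(2)
m=(g<50).astype(np.uint8)
n,l,s,ce=cv2.connectedComponentsWithStats(m)
for i in range(1,n):
    if s[i,4]>25:
        u,v=ce[i]+[x0,y0]; zm=np.median(f["z_map"][y0:y0+115,x0:x0+150][l==i]); print(s[i],(u,v),zm,*[ray(f,u,v,z).round(4) for z in(.06,.078,.092)])
E
```

```text
(no output)
```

View pics/crop.png

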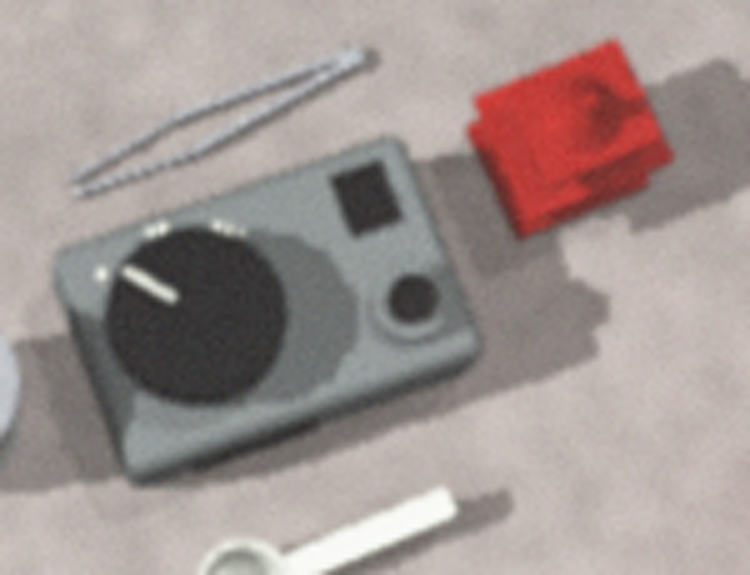

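The crop confirms it: grey box, black dial centred at crop (196,315) with its line pointing at the single pip (100,273), two pips at (155,229), three at (228,228), button at (413,298) and display at (366,199). Next I'll compute the positions.

```bash
python3 - <<'E'
from h import *
f=dict(np.load("top0.npz"));im=f["frame"]
x0,y0=290,140
g=im[y0:y0+115,x0:x0+150].max(2)
n,l,s,ce=cv2.connectedComponentsWithStats((g<75).astype(np.uint8))
for i in range(1,n):
    if s[i,4]>25:
        (u,v),r=cv2.minEnclosingCircle(np.argwhere(l==i)[:,::-1].astype(np.float32)); w,q=np.array(ce[i])+[x0,y0]
        print(s[i],"centroid",(w,q),"circ",(u+x0,v+y0),r,"\n",*[ray(f,w,q,z).round(4) for z in(.06,.078,.092)],ray(f,u+x0,v+y0,.092).round(4))
D=ray(f,x0+39.2,y0+63,.092);B=ray(f,x0+82.6,y0+59.6,.078);P=ray(f,x0+73.2,y0+39.8,.06)
print("D",D,"B",B,"disp",P,"D-B",np.linalg.norm((D-B)[:2]),"exp",np.hypot(28,110),"B-P",np.linalg.norm((P-B)[:2]),"exp .062")
d=(P-B)[:2];print("yaw from x",np.arctan2(d[1],d[0]));
e=(D-B)[:2];print("yaw from DB",np.arctan2(e[1],e[0])-np.arctan2(110,28))
for p,z in((( 35,59.5),.092),((25,53.4),.092)):
    print("line",ray(f,x0+p[0],y0+p[1],z)-D)
for n_,u,v in(("jar",277,216),):print(n_,ray(f,u,v,.114))
print("temple",ray(f,404,165,.108))
E
```

```text
[ 67  33  13  14 116] centroid (np.float64(362.8103448275862), np.float64(179.30172413793105)) circ (362.8586959838867, 179.4565200805664) 6.802443981170654 
 [ 0.6198 -0.1991  0.06  ] [ 0.6146 -0.1971  0.078 ] [ 0.6105 -0.1956  0.092 ] [ 0.6101 -0.1957  0.092 ]
[ 21  46  36  35 934] centroid (np.float64(329.34796573875803), np.float64(203.42933618843682)) circ (328.70637130737305, 202.90027618408203) 17.975746154785156 
 [ 0.5517 -0.1116  0.06  ] [ 0.5473 -0.1108  0.078 ] [ 0.5438 -0.1101  0.092 ] [ 0.5452 -0.1084  0.092 ]
[78 56  9  8 61] centroid (np.float64(372.08196721311475), np.float64(199.34426229508196)) circ (372.0, 199.0) 4.472236156463623 
 [ 0.566 -0.224  0.06 ] [ 0.5614 -0.2217  0.078 ] [ 0.5578 -0.2199  0.092 ] [ 0.5587 -0.2197  0.092 ]
[37 83 27 11 68] centroid (np.float64(340.02941176470586), np.float64(228.5)) circ (340.0, 228.0) 13.928488731384277 
 [ 0.4855 -0.1407  0.06  ] [ 0.4818 -0.1395  0.078 ] [ 0.479  -0.1385  0.092 ] [ 0.4803 -0.1384  0.092 ]
D [ 0.54493895 -0.10968424  0.092     ] B [ 0.56075073 -0.22304897  0.078     ] disp [ 0.61850141 -0.20010487  0.06      ] D-B 0.11446211561175175 exp 113.50770898930169 B-P 0.06214155098000131 exp .062
yaw from x 0.3781730126099965
yaw from DB 0.3878352086524004
line [0.00891593 0.0109603  0.        ]
line [0.02428904 0.03700118 0.        ]
jar [0.50218631 0.02187041 0.114     ]
temple [ 0.64710337 -0.29984157  0.108     ]
```

Call:
{"name": "jog_arm", "arguments": {"targets": [{"dx": -15, "dy": 12, "gripper": 1}, {"dx": -45, "dy": 36, "gripper": 1}, {"dx": -75, "dy": 60, "gripper": 1}, {"dx": -105, "dy": 84, "gripper": 1}, {"dx": -135, "dy": 108, "gripper": 1}, {"dx": -165, "dy": 132, "gripper": 1}, {"dx": -195, "dy": 156, "gripper": 1}, {"dx": -225, "dy": 180, "gripper": 1}], "force": 10}}

```text
invalid input at $.targets[0]: expected keys dx, dy, dz, rx, ry, rz, gripper
```

Call:
{"name": "jog_arm", "arguments": {"targets": [{"dx": -30, "dy": 24, "gripper": 1}, {"dx": -60, "dy": 48, "gripper": 1}, {"dx": -90, "dy": 72, "gripper": 1}, {"dx": -120, "dy": 96, "gripper": 1}, {"dx": -150, "dy": 120, "gripper": 1}, {"dx": -180, "dy": 144, "gripper": 1}, {"dx": -210, "dy": 168, "gripper": 1}, {"dx": -235, "dy": 187, "gripper": 1}]}}

```text
invalid input at $.targets[0]: expected keys dx, dy, dz, rx, ry, rz, gripper
```

Call:
{"name": "jog_arm", "arguments": {"targets": [{"dx": -25, "dy": 20, "gripper": 1}, {"dx": -40, "dy": 31, "dz": 10, "gripper": 1}, {"dx": -40, "dy": 31, "dz": 40, "gripper": 1}, {"dx": -40, "dy": 31, "dz": 70, "gripper": 1}, {"dx": -40, "dy": 31, "dz": 90, "gripper": 1}, {"dx": -40, "dy": 31, "dz": 100, "gripper": 1}, {"dx": -40, "dy": 31, "dz": 100, "gripper": 1}, {"dx": -40, "dy": 31, "dz": 100, "gripper": 1}]}}

```text
invalid input at $.targets[0]: expected keys dx, dy, dz, rx, ry, rz, gripper
```

All keys are required in every row.

Call:
{"name": "jog_arm", "arguments": {"targets": [{"dx": -15, "dy": 12, "dz": 0, "rx": 0, "ry": 0, "rz": 0, "gripper": 1}, {"dx": -45, "dy": 36, "dz": 0, "rx": 0, "ry": 0, "rz": 0, "gripper": 1}, {"dx": -75, "dy": 60, "dz": 0, "rx": 0, "ry": 0, "rz": 0, "gripper": 1}, {"dx": -105, "dy": 84, "dz": 0, "rx": 0, "ry": 0, "rz": 0, "gripper": 1}, {"dx": -135, "dy": 108, "dz": 0, "rx": 0, "ry": 0, "rz": 0, "gripper": 1}, {"dx": -165, "dy": 132, "dz": 0, "rx": 0, "ry": 0, "rz": 0, "gripper": 1}, {"dx": -195, "dy": 156, "dz": 0, "rx": 0, "ry": 0, "rz": 0, "gripper": 1}, {"dx": -225, "dy": 180, "dz": 0, "rx": 0, "ry": 0, "rz": 0, "gripper": 1}], "force": 10}}

```text
t: 0.77
eef_pos: [0.3814, -0.3861, 0.2484]
ee_rot: [3.141, -0.0, -2.792]
force: [0.6, 0.3, 0.1]
width: 0.0397
gripper_force: 0.0
```

Call:
{"name": "jog_arm", "arguments": {"targets": [{"dx": -30, "dy": 24, "dz": 0, "rx": 0, "ry": 0, "rz": 0, "gripper": 1}, {"dx": -60, "dy": 48, "dz": 0, "rx": 0, "ry": 0, "rz": 0, "gripper": 1}, {"dx": -90, "dy": 72, "dz": 0, "rx": 0, "ry": 0, "rz": 0, "gripper": 1}, {"dx": -120, "dy": 96, "dz": 0, "rx": 0, "ry": 0, "rz": 0, "gripper": 1}, {"dx": -150, "dy": 120, "dz": 0, "rx": 0, "ry": 0, "rz": 0, "gripper": 1}, {"dx": -180, "dy": 144, "dz": 0, "rx": 0, "ry": 0, "rz": 0, "gripper": 1}, {"dx": -210, "dy": 168, "dz": 0, "rx": 0, "ry": 0, "rz": 0, "gripper": 1}, {"dx": -235, "dy": 187, "dz": 0, "rx": 0, "ry": 0, "rz": 0, "gripper": 1}]}}

```text
t: 1.43
eef_pos: [0.5384, -0.1293, 0.2485]
ee_rot: [3.141, 0.0, -2.791]
force: [0.0, -0.3, 0.4]
width: 0.0008
gripper_force: 0.0
```

Call:
{"name": "jog_arm", "arguments": {"targets": [{"dx": -25, "dy": 20, "dz": 0, "rx": 0, "ry": 0, "rz": 0, "gripper": 1}, {"dx": -40, "dy": 31, "dz": 10, "rx": 0, "ry": 0, "rz": 0, "gripper": 1}, {"dx": -40, "dy": 31, "dz": 30, "rx": 0, "ry": 0, "rz": 0, "gripper": 1}, {"dx": -40, "dy": 31, "dz": 55, "rx": 0, "ry": 0, "rz": 0, "gripper": 1}, {"dx": -40, "dy": 31, "dz": 80, "rx": 0, "ry": 0, "rz": 0, "gripper": 1}, {"dx": -40, "dy": 31, "dz": 95, "rx": 0, "ry": 0, "rz": 0, "gripper": 1}, {"dx": -40, "dy": 31, "dz": 100, "rx": 0, "ry": 0, "rz": 0, "gripper": 1}, {"dx": -40, "dy": 31, "dz": 100, "rx": 0, "ry": 0, "rz": 0, "gripper": 1}]}}

```text
t: 2.1
eef_pos: [0.5637, -0.0889, 0.1471]
ee_rot: [3.141, -0.003, -2.792]
force: [0.4, 0.2, 0.2]
width: 0.0005
gripper_force: 0.0
```

```bash
python3 - <<'E'
from station import arm
from h import *
o=[]
for n,(x,y) in(("scene",(210,190)),("top",(270,140))):
    f=arm.grab_frame(n); o.append(cv2.resize(f["frame"][y:y+120,x:x+160],None,fx=2.5,fy=2.5,interpolation=cv2.INTER_CUBIC))
cv2.imwrite("pics/c1.png",np.hstack(o)[:,:,::-1]);s=arm.get_state();print(s["eef_pos"],s["force"])
E
```

```text
[ 0.56514679 -0.08892853  0.14932143] [-0.1486747   0.67439933  0.28512708]
```

View pics/c1.png

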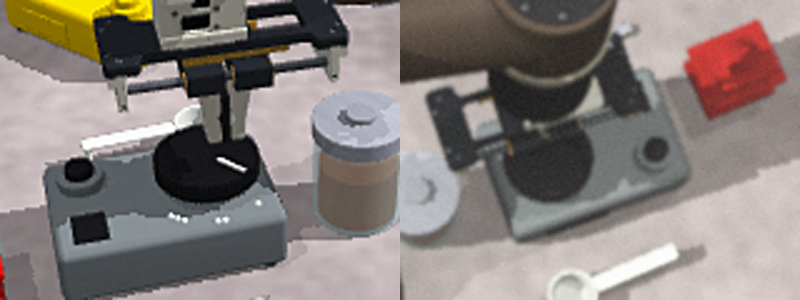

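The scene crop shows the closed fingertip (225,138) hanging over the dial's camera side. The line (232,163) still points at one pip (258,203). Descending now.

Call:
{"name": "jog_arm", "arguments": {"targets": [{"dx": 0, "dy": 0, "dz": 12, "rx": 0, "ry": 0, "rz": 0, "gripper": 1}, {"dx": 0, "dy": 0, "dz": 22, "rx": 0, "ry": 0, "rz": 0, "gripper": 1}, {"dx": 0, "dy": 0, "dz": 28, "rx": 0, "ry": 0, "rz": 0, "gripper": 1}, {"dx": 0, "dy": 0, "dz": 31, "rx": 0, "ry": 0, "rz": 0, "gripper": 1}, {"dx": 0, "dy": 0, "dz": 33, "rx": 0, "ry": 0, "rz": 0, "gripper": 1}, {"dx": 0, "dy": 0, "dz": 34, "rx": 0, "ry": 0, "rz": 0, "gripper": 1}, {"dx": 0, "dy": 0, "dz": 34, "rx": 0, "ry": 0, "rz": 0, "gripper": 1}, {"dx": 0, "dy": 0, "dz": 34, "rx": 0, "ry": 0, "rz": 0, "gripper": 1}]}}

```text
t: 2.87
eef_pos: [0.5648, -0.0888, 0.1149]
ee_rot: [-3.141, 0.0, -2.792]
force: [-0.1, 0.6, 0.6]
width: 0.0002
gripper_force: 0.0
```

Tip is at about 93 mm. Pressing gently by 4 mm.

Call:
{"name": "jog_arm", "arguments": {"targets": [{"dx": 0, "dy": 0, "dz": 1, "rx": 0, "ry": 0, "rz": 0, "gripper": 1}, {"dx": 0, "dy": 0, "dz": 2, "rx": 0, "ry": 0, "rz": 0, "gripper": 1}, {"dx": 0, "dy": 0, "dz": 3, "rx": 0, "ry": 0, "rz": 0, "gripper": 1}, {"dx": 0, "dy": 0, "dz": 4, "rx": 0, "ry": 0, "rz": 0, "gripper": 1}, {"dx": 0, "dy": 0, "dz": 4, "rx": 0, "ry": 0, "rz": 0, "gripper": 1}, {"dx": 0, "dy": 0, "dz": 4, "rx": 0, "ry": 0, "rz": 0, "gripper": 1}, {"dx": 0, "dy": 0, "dz": 4, "rx": 0, "ry": 0, "rz": 0, "gripper": 1}, {"dx": 0, "dy": 0, "dz": 4, "rx": 0, "ry": 0, "rz": 0, "gripper": 1}]}}

```text
t: 3.53
eef_pos: [0.5652, -0.0888, 0.1112]
ee_rot: [-3.141, 0.001, -2.791]
force: [-0.1, 1.6, 5.3]
width: 0.0009
gripper_force: 2.8
```

Call:
{"name": "jog_arm", "arguments": {"targets": [{"dx": -1.1, "dy": -2.6, "dz": 0.4, "rx": 0, "ry": 0, "rz": 0.1, "gripper": 1}, {"dx": -1.9, "dy": -5.4, "dz": 0.4, "rx": 0, "ry": 0, "rz": 0.2, "gripper": 1}, {"dx": -2.4, "dy": -8.2, "dz": 0.4, "rx": 0, "ry": 0, "rz": 0.3, "gripper": 1}, {"dx": -2.6, "dy": -11, "dz": 0.4, "rx": 0, "ry": 0, "rz": 0.4, "gripper": 1}, {"dx": -2.6, "dy": -13.9, "dz": 0.4, "rx": 0, "ry": 0, "rz": 0.5, "gripper": 1}, {"dx": -2.3, "dy": -16.7, "dz": 0.4, "rx": 0, "ry": 0, "rz": 0.6, "gripper": 1}, {"dx": -1.7, "dy": -19.5, "dz": 0.4, "rx": 0, "ry": 0, "rz": 0.7, "gripper": 1}, {"dx": -1.5, "dy": -20.2, "dz": 0.4, "rx": 0, "ry": 0, "rz": 0.72, "gripper": 1}]}}

```text
t: 4.2
eef_pos: [0.5741, -0.1073, 0.1109]
ee_rot: [3.14, 0.002, 2.766]
force: [0.7, 2.8, 6.1]
width: 0.0005
gripper_force: 2.9
```

```bash
python3 - <<'E'
from station import arm
from h import *
f=arm.grab_frame("scene"); x,y=210,190
cv2.imwrite("pics/c2.png",cv2.resize(f["frame"][y:y+120,x:x+160],None,fx=4,fy=4,interpolation=cv2.INTER_CUBIC)[:,:,::-1]);s=arm.get_state();print(s["eef_pos"],s["ee_rot"],s["force"])
E
```

```text
[ 0.57411069 -0.10723706  0.11094732] [3.14040858e+00 2.17780457e-03 2.76767072e+00] [0.08066677 3.2631594  5.97632826]
```

View pics/c2.png

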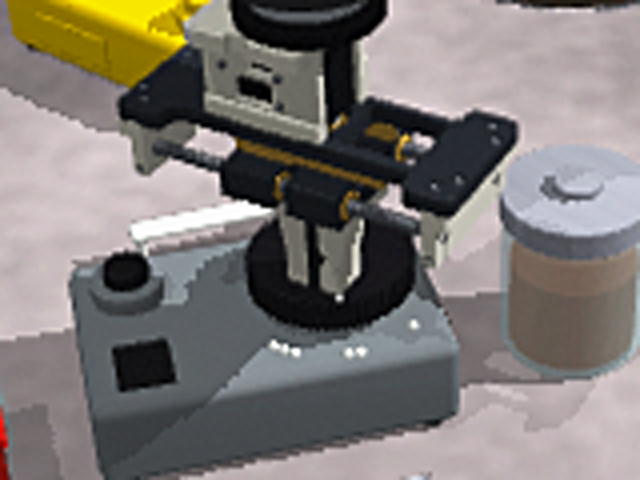

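The line tip shows at (340,298), just below the finger and pointing near the two pips (355,352), so the dial turned. Lifting straight up to let it click in.

Call:
{"name": "jog_arm", "arguments": {"targets": [{"dx": 0, "dy": 0, "dz": -5, "rx": 0, "ry": 0, "rz": 0, "gripper": 1}, {"dx": 0, "dy": 0, "dz": -20, "rx": 0, "ry": 0, "rz": 0, "gripper": 1}, {"dx": 0, "dy": 0, "dz": -45, "rx": 0, "ry": 0, "rz": 0, "gripper": 1}, {"dx": 0, "dy": 0, "dz": -70, "rx": 0, "ry": 0, "rz": 0, "gripper": 1}, {"dx": 0, "dy": 0, "dz": -80, "rx": 0, "ry": 0, "rz": 0, "gripper": 1}, {"dx": 0, "dy": 0, "dz": -80, "rx": 0, "ry": 0, "rz": 0, "gripper": 1}, {"dx": 0, "dy": 0, "dz": -80, "rx": 0, "ry": 0, "rz": 0, "gripper": 1}, {"dx": 0, "dy": 0, "dz": -80, "rx": 0, "ry": 0, "rz": 0, "gripper": 1}]}}

```text
t: 4.92
eef_pos: [0.5721, -0.1073, 0.189]
ee_rot: [-3.141, -0.002, 2.771]
force: [0.3, -0.8, -0.3]
width: 0.0006
gripper_force: 0.0
```

```bash
python3 - <<'E'
from station import arm
from h import *
f=arm.grab_frame("scene"); x,y=210,190
cv2.imwrite("pics/c3.png",cv2.resize(f["frame"][y:y+120,x:x+160],None,fx=4,fy=4,interpolation=cv2.INTER_CUBIC)[:,:,::-1]);s=arm.get_state();print(s["eef_pos"],s["ee_rot"],s["force"])
# button cap centre before/after in scene view (dark blob) 
g0=np.load("scene0.npz")
for q in(g0,f):
    m=(q["frame"][245:275,228:258].max(2)<60).astype(np.uint8);n,l,st,ce=cv2.connectedComponentsWithStats(m);i=1+st[1:,4].argmax();print(st[i],ray(q,*(ce[i]+[228,245]),.077))
c=s["eef_pos"];yaw=s["ee_rot"][2];d=np.array([.5605,-.2225])-c[:2]
print("tool dx,dy",d@[np.cos(yaw),np.sin(yaw)],d@[np.sin(yaw),-np.cos(yaw)])
E
```

```text
[ 0.57206765 -0.10732532  0.18880169] [-3.14081469e+00 -2.18422050e-03  2.77122904e+00] [-0.43094332  0.026315   -0.37366738]
[ 8  8 11 10 93] [ 0.56305461 -0.22064012  0.077     ]
[ 8  8 11 10 93] [ 0.56305461 -0.22064012  0.077     ]
tool dx,dy -0.030904666476184596 -0.11155231426707095
```

View pics/c3.png

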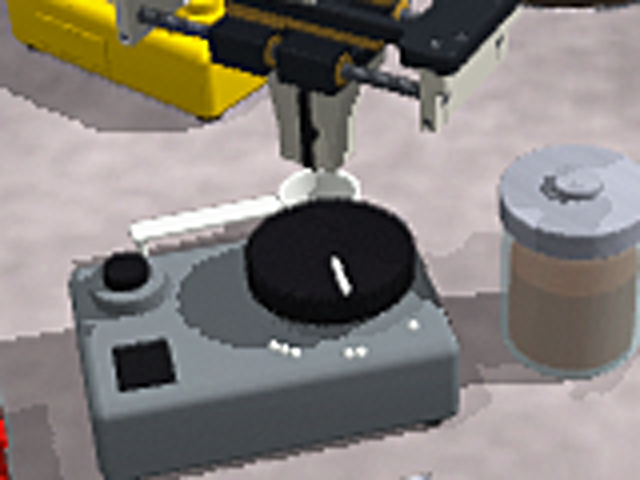

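The line (340,275) now points at the two pips (355,352), the dial is free, and the feeder's button blob hasn't moved. Now going over the button.

Call:
{"name": "jog_arm", "arguments": {"targets": [{"dx": -6, "dy": -22, "dz": 0, "rx": 0, "ry": 0, "rz": 0, "gripper": 1}, {"dx": -14, "dy": -50, "dz": 0, "rx": 0, "ry": 0, "rz": 0, "gripper": 1}, {"dx": -23, "dy": -80, "dz": 0, "rx": 0, "ry": 0, "rz": 0, "gripper": 1}, {"dx": -29, "dy": -102, "dz": 10, "rx": 0, "ry": 0, "rz": 0, "gripper": 1}, {"dx": -32, "dy": -111, "dz": 30, "rx": 0, "ry": 0, "rz": 0, "gripper": 1}, {"dx": -32, "dy": -111, "dz": 50, "rx": 0, "ry": 0, "rz": 0, "gripper": 1}, {"dx": -32, "dy": -111, "dz": 65, "rx": 0, "ry": 0, "rz": 0, "gripper": 1}, {"dx": -32, "dy": -111, "dz": 70, "rx": 0, "ry": 0, "rz": 0, "gripper": 1}]}}

```text
t: 5.63
eef_pos: [0.5603, -0.2225, 0.1162]
ee_rot: [-3.14, -0.006, 2.77]
force: [-0.5, 0.7, 0.0]
width: 0.0008
gripper_force: 0.0
```

```bash
python3 - <<'E'
from station import arm
from h import *
f=arm.grab_frame("scene"); x,y=210,190
cv2.imwrite("pics/c4.png",cv2.resize(f["frame"][y:y+120,x:x+160],None,fx=4,fy=4,interpolation=cv2.INTER_CUBIC)[:,:,::-1]);s=arm.get_state();print(s["eef_pos"],s["ee_rot"],s["force"])
E
```

```text
[ 0.56059296 -0.2222934   0.11665398] [-3.14030667 -0.00566727  2.77061808] [-0.51023074  1.09375445 -1.11670901]
```

View pics/c4.png

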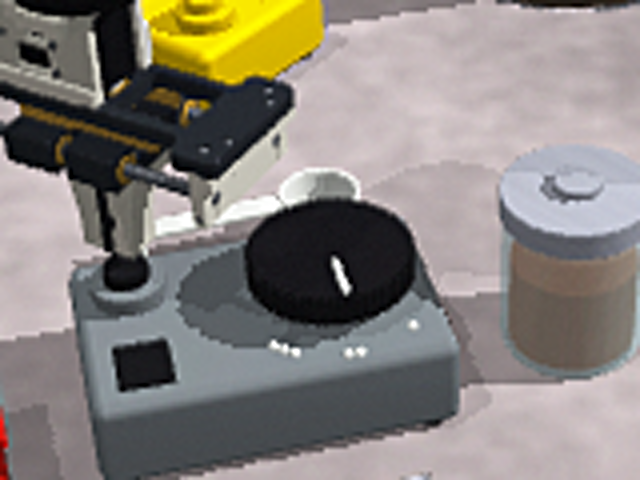

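The tip (120,258) hangs about 17 mm over the cap (127,272). Pressing down and releasing.

Call:
{"name": "jog_arm", "arguments": {"targets": [{"dx": 0, "dy": 0, "dz": 8, "rx": 0, "ry": 0, "rz": 0, "gripper": 1}, {"dx": 0, "dy": 0, "dz": 14, "rx": 0, "ry": 0, "rz": 0, "gripper": 1}, {"dx": 0, "dy": 0, "dz": 17, "rx": 0, "ry": 0, "rz": 0, "gripper": 1}, {"dx": 0, "dy": 0, "dz": 19, "rx": 0, "ry": 0, "rz": 0, "gripper": 1}, {"dx": 0, "dy": 0, "dz": 21, "rx": 0, "ry": 0, "rz": 0, "gripper": 1}, {"dx": 0, "dy": 0, "dz": 22.5, "rx": 0, "ry": 0, "rz": 0, "gripper": 1}, {"dx": 0, "dy": 0, "dz": 23, "rx": 0, "ry": 0, "rz": 0, "gripper": 1}, {"dx": 0, "dy": 0, "dz": 23, "rx": 0, "ry": 0, "rz": 0, "gripper": 1}]}}

```text
t: 6.35
eef_pos: [0.5629, -0.2222, 0.0983]
ee_rot: [3.141, 0.001, 2.772]
force: [-2.9, 2.0, 7.4]
width: 0.0008
gripper_force: 3.9
```

Commanded depth is only about 76 mm at the tip. Continuing in small steps.

Call:
{"name": "jog_arm", "arguments": {"targets": [{"dx": 0, "dy": 0, "dz": 0.5, "rx": 0, "ry": 0, "rz": 0, "gripper": 1}, {"dx": 0, "dy": 0, "dz": 1, "rx": 0, "ry": 0, "rz": 0, "gripper": 1}, {"dx": 0, "dy": 0, "dz": 1.5, "rx": 0, "ry": 0, "rz": 0, "gripper": 1}, {"dx": 0, "dy": 0, "dz": 2, "rx": 0, "ry": 0, "rz": 0, "gripper": 1}, {"dx": 0, "dy": 0, "dz": 2, "rx": 0, "ry": 0, "rz": 0, "gripper": 1}, {"dx": 0, "dy": 0, "dz": 2, "rx": 0, "ry": 0, "rz": 0, "gripper": 1}, {"dx": 0, "dy": 0, "dz": 2, "rx": 0, "ry": 0, "rz": 0, "gripper": 1}, {"dx": 0, "dy": 0, "dz": 2, "rx": 0, "ry": 0, "rz": 0, "gripper": 1}]}}

```text
t: 7.02
eef_pos: [0.563, -0.2223, 0.098]
ee_rot: [3.141, 0.002, 2.772]
force: [-7.4, 6.3, 20.7]
width: 0.0004
gripper_force: 10.5
```

Call:
{"name": "jog_arm", "arguments": {"targets": [{"dx": 0, "dy": 0, "dz": -0.5, "rx": 0, "ry": 0, "rz": 0, "gripper": 1}, {"dx": 0, "dy": 0, "dz": -1, "rx": 0, "ry": 0, "rz": 0, "gripper": 1}, {"dx": 0, "dy": 0, "dz": -1.5, "rx": 0, "ry": 0, "rz": 0, "gripper": 1}, {"dx": 0, "dy": 0, "dz": -2, "rx": 0, "ry": 0, "rz": 0, "gripper": 1}, {"dx": 0, "dy": 0, "dz": -2, "rx": 0, "ry": 0, "rz": 0, "gripper": 1}, {"dx": 0, "dy": 0, "dz": -2, "rx": 0, "ry": 0, "rz": 0, "gripper": 1}, {"dx": 0, "dy": 0, "dz": -2, "rx": 0, "ry": 0, "rz": 0, "gripper": 1}, {"dx": 0, "dy": 0, "dz": -2, "rx": 0, "ry": 0, "rz": 0, "gripper": 1}]}}

```text
t: 7.68
eef_pos: [0.5629, -0.2222, 0.0983]
ee_rot: [3.141, 0.001, 2.772]
force: [-2.8, 3.0, 8.5]
width: 0.0004
gripper_force: 3.9
```

```bash
python3 - <<'E'
from station import arm
from h import *
f=arm.grab_frame("scene"); t=arm.grab_frame("top")
np.savez("s5.npz",**f);np.savez("t5.npz",**t)
a=cv2.resize(f["frame"][175:295,185:315],None,fx=3,fy=3,interpolation=cv2.INTER_CUBIC)
b=cv2.resize(t["frame"][130:250,290:420],None,fx=3,fy=3,interpolation=cv2.INTER_CUBIC)
cv2.imwrite("pics/c5.png",np.hstack([a,b])[:,:,::-1]);s=arm.get_state();print(s)
E
```

```text
{'t': 7.7833, 'q': array([-5.34776428e-02,  3.79607183e-01, -3.33492073e-01,  2.56619213e-05,
       -8.56592182e-01, -1.88718397e+00]), 'qd': array([ 0.00021203, -0.00122663, -0.00117138, -0.00151058,  0.00058194,
       -0.00078139]), 'joint_efforts': array([-1.05229340e+00, -4.98432112e+01,  2.26042718e+01,  5.56480944e+00,
        9.56183933e-01, -8.02685406e-06]), 'eef_pos': array([ 0.56288818, -0.22221216,  0.09825689]), 'ee_rot': array([3.14126733e+00, 1.05608663e-03, 2.77174399e+00]), 'force': array([-2.24475386,  3.32219818,  7.4868988 ]), 'moment': array([1.02876959, 0.97990694, 0.02081536]), 'gripper_force': 3.9312212686490966, 'width': 0.0006597194181268704}
```

View pics/c5.png

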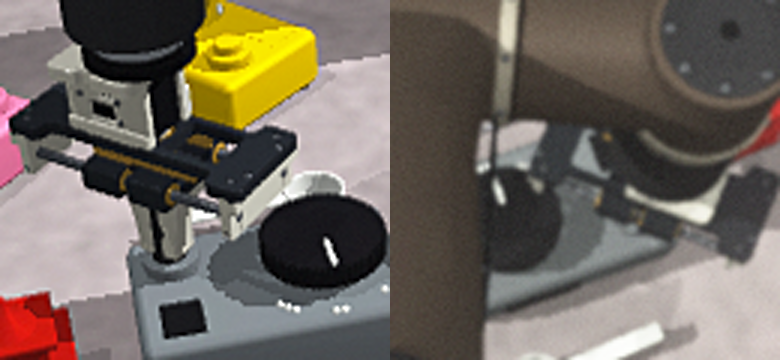

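```bash
python3 - <<'E'
from h import *
from station import arm
print(arm.tcp_to_tips)
P={}
for n in("scene0","s5"):
    f=dict(np.load(n+".npz"));M=np.linalg.inv(f["view"]);v,u=np.mgrid[0:480,0:640];z=f["z_map"]
    p=np.stack([(u-f["cx"])/f["fx"]*z,(v-f["cy"])/f["fy"]*z,z],-1)@M[:3,:3].T+M[:3,3];P[n]=p
    print(n);print("heights mm col 226:262 step2, rows 244..286 step 2")
    print((p[244:286:2,226:262:2,2]*1000).round().astype(int))
    print("dial top",np.median(p[252:258,285:305,2]),"box top near display", np.median(p[283:288,250:262,2]),"box by pips",np.median(p[279:283,262:275,2]))
E
```

```text
0.022
scene0
heights mm col 226:262 step2, rows 244..286 step 2
[[  0   1   0   2   0   1   1   0  -1   2   1   0  31  27  31  30  28  29]
 [  1  -2   1  -2  -1  -1  -1   1  29  30  29  29  29  28  30  28  31  29]
 [ -2   0   0  -1  -2   0   0   1  -1  29  28  30  28  26  -1   2   0   2]
 [  1  -1   2   1  -3  -2   1   1  -1  23  22   2  -1   0   0   0   2   0]
 [ -3  -2   0   2  -1   1  -1  -2   0  16  17  -1  -2   1  -1  59  59  61]
 [ -2   2  -1   1   1  -1  81  80  80  82  80  59  60  60  59  60  61  60]
 [  0   0   2  58  59  82  83  83  82  83  79  74  60  59  61  59  60  60]
 [  2  58  60  62  72  81  80  83  82  80  76  72  72  59  62  60  61  63]
 [ -2  60  60  59  73  73  79  78  77  75  72  72  71  59  59  60  62  59]
 [ -1  58  61  58  72  72  72  73  72  72  73  72  68  60  59  59  59  61]
 [ -1  57  60  61  70  71  74  72  71  71  71  68  63  60  60  60  59  59]
 [ -2  53  58  60  62  66  69 690  68  68  67  61  59  62  60  60  60  59]
 [  0  54  58  60  60  60  62  62  63  62  60  61  61  62  59  59  60  60]
 [  1  -1  60  61  61  60  59  61  61  61  60  60  60  60  61
[... 1672 characters left out ...]
 2   1  60  61  60  60  61  60  61  60  61  62  61  60  60  59  61  60]
 [  0   1  57  60  59  61  61  61  61  59  60  61  60  62  60  57  59  60]
 [  1   2  57  58  61  60  61  59  60  60  61  62  61  62  59  60  58  62]
 [ -1   1  56  58  59  58  60  60  60  62  62  61  64  59  60  61  61  60]
 [  0   0  52  58  59  59  60  61  61  61  61  61  61  63  59  61  61  59]
 [ -1  -1  50  60  61  60  62  61  59  61  62  62  61  60  59  61  59  60]
 [  0  -1   1  57  61  60  60  62  61  60  61  62  63  62  59  60  59  59]
 [  2   2   0  58  59  59  61  61  63  61  61  61  62  61  60  62  59  60]]
dial top 0.09225068915781687 box top near display 0.059837877786375726 box by pips 0.06031646151400011
```

The depth map shows the cap's top at about 82 mm before pressing. Tip at 76 mm against a hard stop is therefore the full 6 mm travel. The feeder is level and the dial is still at two pips. Releasing straight up.

Call:
{"name": "jog_arm", "arguments": {"targets": [{"dx": 0, "dy": 0, "dz": -3, "rx": 0, "ry": 0, "rz": 0, "gripper": 1}, {"dx": 0, "dy": 0, "dz": -12, "rx": 0, "ry": 0, "rz": 0, "gripper": 1}, {"dx": 0, "dy": 0, "dz": -35, "rx": 0, "ry": 0, "rz": 0, "gripper": 1}, {"dx": 0, "dy": 0, "dz": -60, "rx": 0, "ry": 0, "rz": 0, "gripper": 1}, {"dx": 0, "dy": 0, "dz": -85, "rx": 0, "ry": 0, "rz": 0, "gripper": 1}, {"dx": 0, "dy": 0, "dz": -100, "rx": 0, "ry": 0, "rz": 0, "gripper": 1}, {"dx": 0, "dy": 0, "dz": -100, "rx": 0, "ry": 0, "rz": 0, "gripper": 1}, {"dx": 0, "dy": 0, "dz": -100, "rx": 0, "ry": 0, "rz": 0, "gripper": 1}]}}

```text
t: 8.45
eef_pos: [0.5631, -0.2225, 0.1987]
ee_rot: [3.141, 0.003, 2.771]
force: [0.1, -0.4, -0.4]
width: 0.0004
gripper_force: 0.0
```

```bash
python3 - <<'E'
from station import arm
from h import *
f=arm.grab_frame("scene"); np.savez("s6.npz",**f)
M=np.linalg.inv(f["view"]);v,u=np.mgrid[0:480,0:640];z=f["z_map"]
p=np.stack([(u-f["cx"])/f["fx"]*z,(v-f["cy"])/f["fy"]*z,z],-1)@M[:3,:3].T+M[:3,3]
print((p[252:264:2,232:250:2,2]*1000).round().astype(int))
for q in(np.load("scene0.npz"),f):
    m=(q["frame"][245:275,228:258].max(2)<60).astype(np.uint8);n,l,st,ce=cv2.connectedComponentsWithStats(m);i=1+st[1:,4].argmax();print(st[i],ce[i])
cv2.imwrite("pics/c6.png",cv2.resize(f["frame"][190:345,150:400],None,fx=3,fy=3,interpolation=cv2.INTER_CUBIC)[:,:,::-1]);s=arm.get_state();print(s["t"],s["eef_pos"],s["force"])
E
```

```text
[[ 0  0 -1  0 -3  0 16 15  0]
 [ 0  0 -1 82 82 82 82 82 59]
 [57 60 83 82 80 83 83 83 72]
 [60 73 80 82 81 81 82 79 72]
 [58 73 72 77 79 78 78 73 72]
 [60 72 72 71 74 74 72 71 73]]
[ 8  8 11 10 93] [12.91397849 12.6344086 ]
[ 8  8 11 10 93] [12.91397849 12.6344086 ]
8.5 [ 0.56247006 -0.22233082  0.19742792] [ 0.11754644 -1.04256928 -0.89146763]
```

View pics/c6.png

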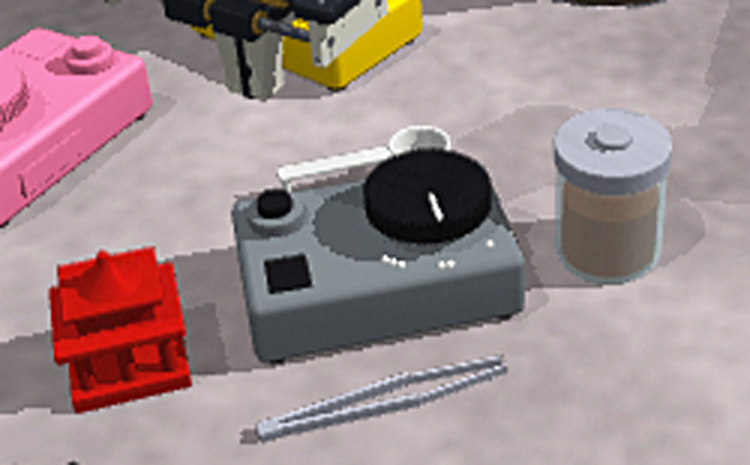

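The line (435,207) points at the two pips (446,264), the button is back up at 82 mm, nothing has moved, and the arm is clear.

```bash
python3 -c "
from station import arm
print(arm.job_done())"
```

```text
the job is handed in; nothing more can be done
None
```

The dial is at the two pips, the button was pressed fully down and sprang back up, the feeder and the things around it look undisturbed, and the job is handed in; no verdict was returned.

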